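# Refit the circuit board in the studio preamp

## Task

Put the repaired circuit board back into the opened preamp. First slide it along the assembly plate, without lifting it, snugly into the corner of the L-shaped stop and let go of it there, lying square against both fences; then take it afresh by its bare long edges at the finger gap and set it down gently, right way up, in the cradle of four corner brackets inside the preamp, terminal block towards the round transformer, flat on its pillars. Keep off the components on the board, let go, and leave everything else on the bench where it is.

Things in the scene. Friction and masses are not known exactly. Their poses are not given: they have to be found in the camera images.
- board: Flat green circuit board on an aluminium heat-spreader, 120 x 56 mm, 6 mm thick, about 190 g. Origin: centre of its underside; x along its length, towards the terminal-block end; z up. Starts flat on the plate, yaw within 0.35 rad of the plate's, 75 to 105 mm short of home in x and 105 to 135 mm in y. Its 6 mm edge is bare: components stand 4 mm or more in from the edges.
- board_parts: The components on top of the board, fixed to it; origin 6 mm above the board's, same axes. A dark four-way terminal block, 13 mm tall, across the +x end; a finned heat sink, 25 mm tall, across the -x end, beside it two 24 mm tall capacitors; parts of 15 mm at most in the middle. Not to be pressed or gripped.
- board_terminals (a point): Point on the board's top face under the middle of the terminal block, 49 mm from the board's centre along its +x.
- plate: Dark steel assembly plate, 280 (x) x 230 (y) x 6 mm, fixed on the bench. Origin: centre of its underside. An L-shaped stop of two aluminium fence bars, 12 mm wide, standing 10 mm above the plate's top, has its corner at the plate's +x +y corner. The -x and -y edges have no rim.
- side_fence (a point): Middle of the side fence's inner face at the plate's top, (68, 103, 6) mm in the plate's frame, axes as the plate. This fence runs along x in two pieces, x = -12 to 34 mm and 102 to 140 mm in the plate's frame; the 68 mm between them, centred here, is the finger gap. The plate ends 12 mm behind the fence's inner face.
- end_fence (a point): Point on the end fence's inner face at the plate's top, (128, 75, 6) mm in the plate's frame, axes as the plate. This fence runs unbroken along the whole +x edge.
- corner_home (a point): Point on the plate's top where the centre of the board's underside lies when the board is home: long side against the side fence, terminal-block end against the end fence. At (68, 75, 6) mm in the plate's frame, axes as the plate.
- chassis: Opened half-rack preamp: steel box without lid, fixed, 200 (x) x 220 (y) x 44 mm tall, floor 3 mm, walls 2 mm, front panel with three knobs at -x. Origin: centre of its underside. Inside, apart from the cradle: the transformer, two capacitors 33 mm tall in the +x +y corner, a 28 mm tall box at the front wall, y = 50 to 100 mm, and small boards on the front wall behind the knobs.
- transformer (a point): Centre of the top of the round black transformer in the preamp, 66 mm across, at (0, 69, 34) mm in the chassis' frame (a nut rises 6 mm above).
- cradle (a point): Centre of the cradle at the level of its four pillar tops, (0, -35, 9) mm in the chassis' frame, axes as the chassis. The centre of the board's underside goes here, with the board's +x along the chassis' +y, towards the transformer.
- bracket (a point): Corner of the cradle's inner outline, (31, 28, 9) mm in the chassis' frame. Four thin aluminium corner brackets bound 62 (x) x 126 (y) mm, 3 mm clear of the board all round, upright to 17 mm above the bench and flaring outward to 23 mm. Each covers about 20 mm of either side from its corner; the long sides are open for 43 mm either way from their middle.
- choke: Bystander on the plate: iron-cored choke, 44 x 40 mm, 36 mm tall, 300 g, loose; origin: centre of its underside. It stands near the side fence (about x = -70, y = 72 mm in the plate's frame, in the way of a straight +y slide) or near the end fence (about x = 97, y = -68 mm, in the way of a straight +x slide). A paper slip stuck flat at the other place is no obstacle.
- screw_pot: Bystander: small open aluminium pot, 42 mm across, 26 mm tall, between plate and preamp; origin: centre of its underside.
- screwdriver: Bystander: 180 mm screwdriver lying on the bench at the left, beyond the mug; origin at its middle.
- mug: Bystander: white mug, 80 mm across, 92 mm tall, at the left; origin: centre of its underside.
- multimeter: Bystander: grey multimeter, 165 x 78 x 42 mm, lying at the right; origin: centre of its underside.
- headphones: Bystander: headphones, 80 mm tall as they lie, beyond the work area on the left; origin on the bench midway between the ear cups.
- tape_boxes: Bystander: two square cardboard tape boxes, 180 x 180 mm, 37 mm tall together, beyond the work area on the right; origin: middle of the near edge, on the bench.
- spray_can: Bystander: upright contact-cleaner can, 52 mm across, 150 mm tall, at the far right; origin: centre of its underside.
Things that resemble listed ones, but are neither listed nor needed, are in the scene too. What is shaped like the board but purple is not meant.

How it is judged (in metres and radians):
On the way:
1. the board lies on the plate square in the corner, within 2.5 mm of both fences, and is let go (x of board in the frame of corner_home between -0.0025 and 0.0025 m and y of board in the frame of corner_home between -0.0025 and 0.0025 m and z of board in the frame of corner_home below 0.003 m and angle between the x axis of board and the x axis of plate, either way round below 0.03 rad and x of board_terminals in the frame of corner_home above 0.03 m and contact force between the fingers and board below 0.1 N), for 0.2 s.
At the end, for the whole second after the job is handed in: The board lies right way up, flat (within 0.03 rad) on the four pillars of the cradle (within 2.5 mm in height and 5 mm of its centre, within 0.07 rad of its direction), terminal block towards the round transformer, released and at rest (horizontal distance between board and cradle below 0.005 m and angle between the x axis of board and the y axis of chassis, either way round below 0.07 rad and y of board_terminals in the frame of cradle above 0.03 m and z of board in the frame of cradle between -0.0025 and 0.0025 m and angle between board's own z axis and vertical below 0.03 rad and linear speed of board below 0.01 m/s and angular speed of board below 0.1 rad/s and contact force between each of the arm, the fingers and board below 0.1 N); the robot touches nothing.
It fails at once if the board is lifted off the plate (10 to 40 mm up) away from the corner (over 30 mm from home) (z of board in the frame of corner_home between 0.01 and 0.04 m and horizontal distance between board and corner_home above 0.03 m and horizontal distance between board and plate below 0.13 m).
It fails at once if the fingers press on the components with more than 3 N (contact force between the fingers and board_parts above 3 N).
It fails at once if the board is dropped (falls free faster than 0.45 m/s, about 10 mm) (contact force between the fingers and board below 0.05 N and linear speed of board above 0.45 m/s).
It fails at once if a bystander is moved by more than 15 mm (distance of any of choke, screw_pot, screwdriver, mug, multimeter, headphones, tape_boxes, spray_can from where it was at the start of the episode above 0.015 m).
It also fails if it takes over 72 s, if anything falls off the work surface, if the arm or the gripper's body presses on something with over 40 N, if the wrist force passes 120 N, or if a joint passes its speed limit or range.

## Robot

A 6-joint arm with a two-finger parallel gripper is mounted at the origin on the work surface. World frame = base frame: x ahead of the robot, y to its left, z up, the work surface at z = 0. Lengths are in m, angles in degrees, forces in N, time in s.
With the tool pointing down it reaches from about 0.25 to 0.725 m from the base axis. Payload 9.7 kg.
Tool frame: the origin (TCP) lies at the very end of the fingers, on their centre line; the grasp point (between the pads) lies 19 mm behind it (bot.grip_point_offset is the distance from the TCP to the grasp point, in m); y points along the fingers, x is the direction in which the jaws open and shut, and the axes are right-handed (so a half turn about y gives the same grasp; the last joint's range is limited). The gripper opens to 85 mm and grips with 20 to 120 N. Pads are 22 mm wide; open, the fingers measure 114 mm over their backs; the gripper's body (76 mm by 85 mm) begins 54 mm behind the grasp point. The pads swing forward as they close: fully open they stand 13 mm farther back than shut.
Start: joints at [72.479, 4.979, 10.078, 95.1, 0, 90], TCP at [0.166, 0.524, 0.231] pointing down, gripper open.
Joint ranges: [-179.16, 179.16], [-48.56, 103.87], [-65.8, 70.77], [-126.05, 130.52], [-82.76, 87.17], [-180, 180]. Speed limits (degrees/s): [127.2, 127.2, 147.25, 180, 180, 180].

## Interface

Orientations are given as [roll, pitch, yaw] about the fixed x, y, z axes, in that order (R = Rz(yaw) Ry(pitch) Rx(roll)).
In Python, from workcell import bot gives the robot as it stands.
- The arm moves only by the shell command python3 -m inch 'ROWS' [FORCE]. ROWS is JSON, a list of rows, each a list of 3 entries, a list of its own where there are three numbers: the shift along the tool's x, y, z in mm, then the turn, a rotation vector about the tool's x, y, z in rad, then the finger opening in mm, from 0 to 85.4. In form: [[[x, y, z], [ax, ay, az], grip], ...]. A call has 1 to 20 rows; each row is the pose to reach, as a shift and turn from the pose measured when the call began, along the tool's axes at that moment; what a row does not reach only later rows make up. A row lasts 1/10 s, in which the tool goes at most 50 mm and 8.59 degrees, less where a joint would pass 70% of its speed; a pose out of reach is approached as far as the arm can. A call with a gripper value outside its range is refused whole. The fingers move at their own pace and stop on an object; FORCE is the grip in N (left out, the last holds). Time passes only in rows, so rows that repeat a pose let the fingers close. It gives the time, the measured TCP pose, the force and the opening at its end, in the units of the state.
- bot.get_obs(): the state, without advancing time (a new reading comes with each control period).
- bot.camera(name): name is "scene" or "top" or "wrist"; returns a dict with "frame" (384x512x3 uint8, red, green, blue), "mtx" (3x3 intrinsics, pixels), "origin" and "orientation" of the camera in the world. Camera axes: x right, y down, z forward; pixel columns grow to the right and rows downward; lengths in m; the calibration is good to about 2 mm. The wrist camera is an equidistant fisheye: a pixel r from the principal point sees the ray r / f radians off the axis. A picture is of the moment at which its call begins. There is no depth.
- bot.job_done(): hands the job in, once; it reports no verdict.
Trained networks look in a picture, given as the dict that the camera call returned (one of the last four; its "shot" number tells which), for a name from the list of things; names that differ only in an ending like _2 or _b are one class to them, and where a whole thing is asked for, a point or a joint stands for the part that bears it (a point fixed in the world has none). Each returns a list of dicts, best first, with "confidence" (0 to 1); they miss things now and then, are a little off and sometimes report something else, mostly with a low value. They report only what shows in the picture. A call takes as long as a camera call. They do not tell look-alikes from the thing itself.
- bot.search_frame(picture, name): "box" ([left, top, right, bottom] in pixels, round what is visible of it).
- bot.cut_out(picture, name): "region" (384x512 bool, what is visible of it) and "box" ([left, top, right, bottom] in pixels, round what is visible of it).
The state is a dict: "time": time; "q": joint angles; "qd": joint speeds; "joint_efforts": joint torques, N m; "ee_pos": TCP position; "tcp_rot": TCP orientation; "wrist_force": force on the tool from outside, world axes, zero at the start; "torque": the same for the moment, N m; "opening": finger opening in m.
Only numpy, scipy, OpenCV 4.12 (cv2) and the standard library are available. Lean on these libraries where they do the work, as an engineer would, in place of code of your own. Each camera call takes 0.05 s, during which the arm holds its last target. There are 200 camera calls.

## Working session

There is one attempt and no reset: what is moved stays moved. The work goes in short steps, Python scripts to look and compute and a shell command to move; the robot and the scene stay as the last step left them, time stands still between calls to the robot, and variables do not carry over. Pictures are saved under pics/ and viewed, about 8 in all and at most 12, crops included, and the job is handed in when it is done.

```bash
ls; mkdir -p pics; cat > h.py <<'E'
import numpy as np, cv2
from workcell import bot
from scipy.spatial.transform import Rotation as R
def save(n,img,scale=1):
    img=cv2.resize(img,None,fx=scale,fy=scale,interpolation=cv2.INTER_CUBIC); cv2.imwrite('pics/'+n,img[:,:,::-1])
E
python3 - <<'E'
from h import *
o=bot.get_obs();print({k:np.round(v,3).tolist() for k,v in o.items()})
a=bot.camera('top');b=bot.camera('scene')
for c in(a,b): print(c['mtx'],c['origin'],c['orientation'],c['shot'])
save('a.png',a['frame'],1.55)
save('b.png',b['frame'],1.55)
for n in ['board','plate','chassis','choke','transformer','screw_pot','side_fence','corner_home','cradle','bracket','board_terminals']:
  for c in(a,b): print(n,c['shot'],[(np.round(d['box']).tolist(),round(d['confidence'],2)) for d in bot.search_frame(c,n)][:3])
E
```

```text
pics
{'time': 0.0, 'q': [72.479, 5.011, 10.034, 95.1, -0.001, 89.998], 'qd': [-0.057, 0.069, -0.086, -0.033, 0.007, -0.032], 'joint_efforts': [-0.002, -52.039, 46.48, 0.016, -0.0, 0.0], 'ee_pos': [0.166, 0.524, 0.231], 'tcp_rot': [-90.001, 0.077, 72.481], 'wrist_force': [0.716, 0.289, -0.295], 'torque': [0.012, 0.026, 0.035], 'opening': 0.085}
[[371.37645801   0.         255.16263703]
 [  0.         371.37645801 185.18723597]
 [  0.           0.           1.        ]] [0.32168711 0.00176038 1.50988771] [-172.54864457   -0.71861546  -90.24700884] 1
[[381.32271663   0.         254.25731536]
 [  0.         381.32271663 194.80745011]
 [  0.           0.           1.        ]] [1.48492821 0.40216404 0.83645566] [-126.84765285    0.56825258  112.04265514] 2
board 1 [([199.0, 176.0, 220.0, 202.0], 0.7), ([180.0, 236.0, 200.0, 266.0], 0.56)]
board 2 [([326.0, 170.0, 358.0, 191.0], 0.89), ([290.0, 199.0, 320.0, 223.0], 0.69), ([264.0, 190.0, 358.0, 258.0], 0.64)]
plate 1 [([164.0, 152.0, 231.0, 223.0], 0.88)]
plate 2 [([265.0, 188.0, 361.0, 260.0], 0.83)]
chassis 1 []
chassis 2 [([154.0, 163.
[... 488 characters left out ...]
.76)]
side_fence 2 [([266.0, 189.0, 359.0, 260.0], 0.59)]
corner_home 1 [([165.0, 151.0, 227.0, 223.0], 0.87), ([351.0, 148.0, 376.0, 169.0], 0.43)]
corner_home 2 []
cradle 1 [([276.0, 158.0, 342.0, 212.0], 0.98), ([199.0, 175.0, 221.0, 205.0], 0.47)]
cradle 2 [([153.0, 167.0, 234.0, 213.0], 0.66)]
bracket 1 [([279.0, 155.0, 340.0, 212.0], 0.62)]
bracket 2 [([157.0, 167.0, 232.0, 214.0], 0.94), ([263.0, 188.0, 362.0, 259.0], 0.53), ([394.0, 185.0, 433.0, 223.0], 0.45)]
board_terminals 1 [([199.0, 173.0, 222.0, 206.0], 0.68), ([176.0, 232.0, 200.0, 268.0], 0.6)]
board_terminals 2 [([325.0, 172.0, 354.0, 194.0], 0.71), ([283.0, 198.0, 318.0, 226.0], 0.63), ([153.0, 165.0, 232.0, 213.0], 0.45)]
```

View pics/a.png

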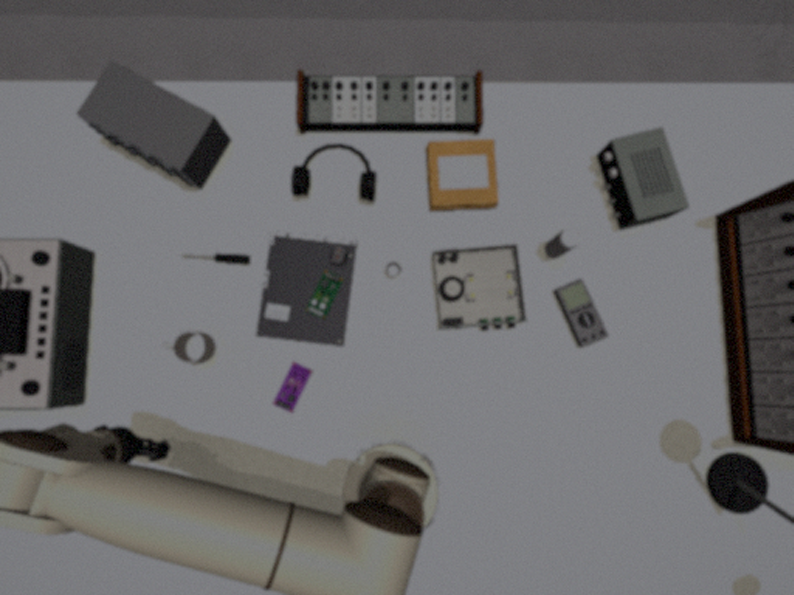

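View pics/b.png

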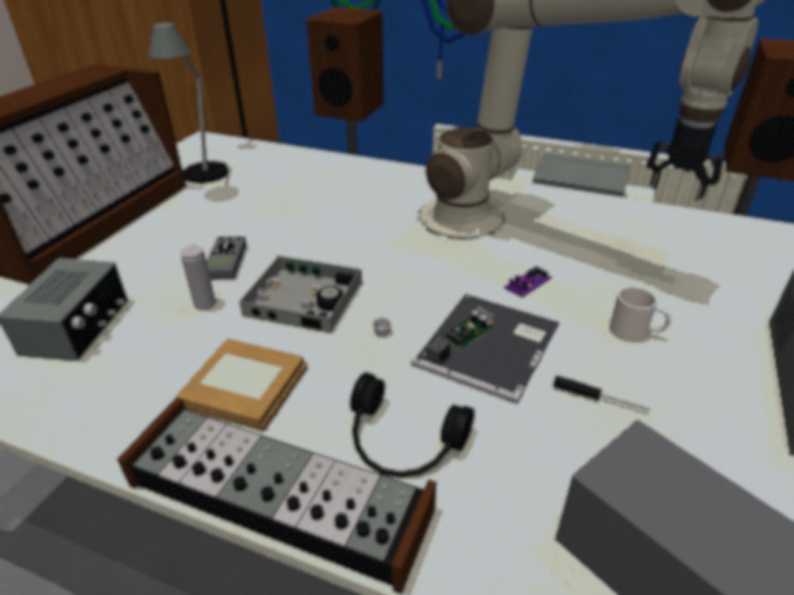

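The top view (×1.55) shows the green board on the dark plate at (325,295), with its white fitting at the lower end. The purple look-alike is at (293,387). The choke is at (339,256), near the end fence. The paper slip at (277,312) is no obstacle. The preamp is at (478,288), with its transformer at (452,288). I choose the green board on the plate, and will check it in a close wrist view.

```bash
cat >> h.py <<'E'
def cam_R(c):
    return R.from_euler('xyz',c['orientation'],degrees=True).as_matrix()
def ray(c,uv,wrist=False):
    uv=np.atleast_2d(np.array(uv,float)); K=c['mtx']
    d=(uv-[K[0,2],K[1,2]])/[K[0,0],K[1,1]]
    if wrist:
        r=np.linalg.norm(d,axis=1,keepdims=True)+1e-12
        v=np.hstack([d/r*np.sin(r),np.cos(r)])
    else: v=np.hstack([d,np.ones((len(d),1))])
    return v@cam_R(c).T
def onplane(c,uv,z,wrist=False):
    v=ray(c,uv,wrist); o=np.array(c['origin']); return o+v*((z-o[2])/v[:,2])[:,None]
def proj(c,P,wrist=False):
    p=(np.atleast_2d(P)-np.array(c['origin']))@cam_R(c); K=c['mtx']
    if wrist:
        s=np.linalg.norm(p[:,:2],axis=1); th=np.arctan2(s,p[:,2]); d=p[:,:2]/s[:,None]*th[:,None]
    else: d=p[:,:2]/p[:,2:]
    return d*[K[0,0],K[1,1]]+[K[0,2],K[1,2]]
def shift(target,yaw=None,o=None):
    "mm/rad in tool axes to reach world target TCP, tool down with given yaw(deg)"
    o=o or bot.get_obs(); Rc=R.from_euler('xyz',o['tcp_rot'],degrees=True)
    d=Rc.inv().apply(np.array(target)-o['ee_pos'])*1000
    rv=None if yaw is None else (Rc.inv()*R.from_euler('xyz',[-90,0,yaw],degrees=True)).as_rotvec()
    return d.round(1),None if rv is None else rv.round(4)
E
python3 - <<'E'
from h import *
a=bot.camera('top');s=1.55
for n,uv,z in [('board',(325,295),.012),('plate c',(307,291),.006),('chassis c',(478,288),.02),('pl ul',(272,236),.01),('pl ur',(357,242),.01),('pl ll',(257,337),.006),('pl lr',(345,345),.006),('ch ul',(432,250),.044),('ch ur',(518,246),.044)]:
  print(n,onplane(a,np.array(uv)/s,z).round(3))
w=bot.camera('wrist');print(w['mtx'],w['origin'],w['orientation'])
print(shift([.40,.22,.33],90))
E
```

```text
board [[0.497 0.167 0.012]]
plate c [[0.508 0.215 0.006]]
chassis c [[ 0.513 -0.233  0.02 ]]
pl ul [[0.655 0.309 0.01 ]]
pl ur [[0.639 0.084 0.01 ]]
pl ll [[0.388 0.342 0.006]]
pl lr [[0.367 0.114 0.006]]
ch ul [[ 0.61  -0.112  0.044]]
ch ur [[ 0.62  -0.336  0.044]]
[[297.31863964   0.         252.39952374]
 [  0.         297.31863964 195.63398741]
 [  0.           0.           1.        ]] [0.09130809 0.54827688 0.37499212] [ 1.61973431e+02 -6.76717649e-03  7.24211044e+01]
(array([-219.8,  -98.7, -315.2]), array([ 0.000e+00, -3.058e-01, -1.000e-04]))
```

```bash
python3 -m inch '[[[-30,-50,-45],[0,-0.03,0],85],[[-60,-90,-90],[0,-0.1,0],85],[[-90,-99,-135],[0,-0.15,0],85],[[-125,-99,-180],[0,-0.2,0],85],[[-160,-99,-225],[0,-0.22,0],85],[[-190,-99,-270],[0,-0.22,0],85],[[-220,-99,-315],[0,-0.22,0],85],[[-220,-99,-315],[0,-0.22,0],85],[[-220,-99,-315],[0,-0.22,0],85],[[-220,-99,-315],[0,-0.22,0],85]]' 20
python3 - <<'E'
from h import *
print(bot.get_obs()['q'])
a=bot.camera('wrist');print(a['origin'],a['orientation'])
save('c.png',a['frame'],1.55)
for n in ['board','plate','choke']: print(n,[(np.round(d['box']).tolist(),round(d['confidence'],2)) for d in bot.search_frame(a,n)][:3])
E
```

```text
time: 2.3
ee_pos: [0.4007, 0.2185, 0.3303]
tcp_rot: [-90.0, 0.0, 84.9]
wrist_force: [-0.8, 0.2, 0.6]
opening: 0.0851
[ 2.86024718e+01 -4.27728410e+00  1.20676184e+01  1.06344401e+02
 -2.16423723e-03  3.37225082e+01]
[0.32301904 0.22544174 0.47397336] [ 1.61971794e+02 -6.37439425e-03  8.48200462e+01]
board [([207.0, 175.0, 258.0, 249.0], 0.82), ([237.0, 25.0, 293.0, 107.0], 0.77)]
plate [([192.0, 136.0, 333.0, 294.0], 0.62), ([202.0, 178.0, 261.0, 248.0], 0.48)]
choke [([204.0, 256.0, 226.0, 293.0], 0.79)]
```

View pics/c.png

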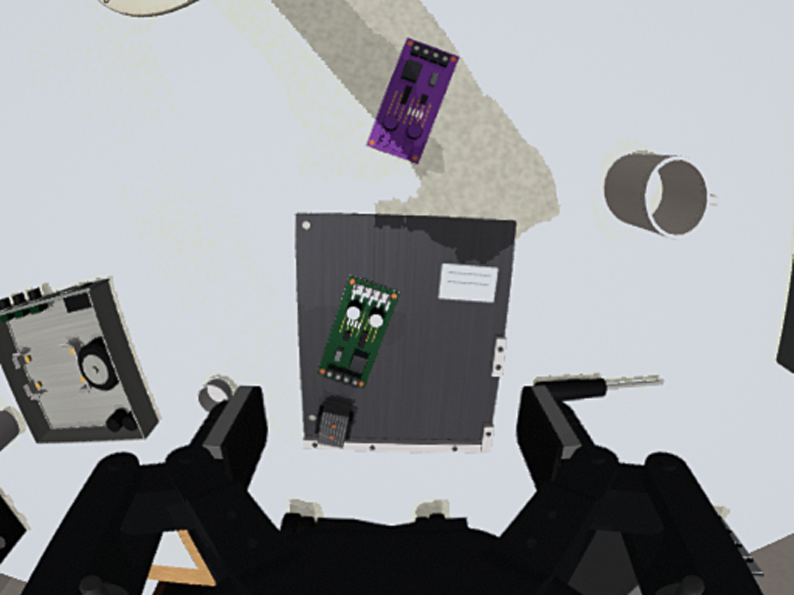

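The close view (×1.55) shows the green board at (360,330) on the plate, with its terminal block at the lower end (343,376), towards the end fence (+x). The heat sink and capacitors are at the upper end. The choke at (335,420) blocks the straight +x slide. The purple look-alike is at (412,100). Next I measure precisely on rectified images.

```bash
cat >> h.py <<'E'
def rectify(c,z,x0,x1,y0,y1,res=0.0005):
    "ortho image: rows up = +x, cols right = -y"
    xs=np.arange(x1,x0,-res); ys=np.arange(y1,y0,-res)
    X,Y=np.meshgrid(xs,ys,indexing='ij')
    uv=proj(c,np.stack([X,Y,np.full_like(X,z)],-1).reshape(-1,3),True).reshape(X.shape+(2,)).astype(np.float32)
    return cv2.remap(c['frame'],uv[...,0],uv[...,1],cv2.INTER_CUBIC),(x1,y1,res)
def green(c,z=0.012,box=(.35,.70,.05,.40)):
    im,(x1,y1,r)=rectify(c,z,*box); h=cv2.cvtColor(im,cv2.COLOR_RGB2HSV)
    m=((h[...,0]>45)&(h[...,0]<90)&(h[...,1]>90)).astype(np.uint8)
    m=cv2.morphologyEx(m,cv2.MORPH_CLOSE,np.ones((25,25)))
    m=cv2.morphologyEx(m,cv2.MORPH_OPEN,np.ones((15,15)))
    k=max(cv2.findContours(m,cv2.RETR_EXTERNAL,cv2.CHAIN_APPROX_NONE)[0],key=cv2.contourArea)
    b=cv2.boxPoints(cv2.minAreaRect(k)); w=np.stack([x1-b[:,1]*r,y1-b[:,0]*r],1)
    e=[w[(i+1)%4]-w[i] for i in range(4)]; L=np.linalg.norm(e,axis=1); d=e[int(np.argmax(L))]
    yaw=np.degrees(np.arctan2(d[1],d[0]))
    return w.mean(0),L,(yaw+90)%180-90
E
python3 - <<'E'
from h import *
a=bot.camera('wrist')
print(green(a))
im,_=rectify(a,.006,.34,.68,.06,.40); save('d.png',im)
im,_=rectify(a,.016,.34,.68,.06,.40); cv2.imwrite('d16.png',im)
E
```

```text
(array([0.50411505, 0.17111258], dtype=float32), array([0.11982059, 0.05596872, 0.1198206 , 0.05596869], dtype=float32), np.float32(-24.590134))
```

View pics/d.png

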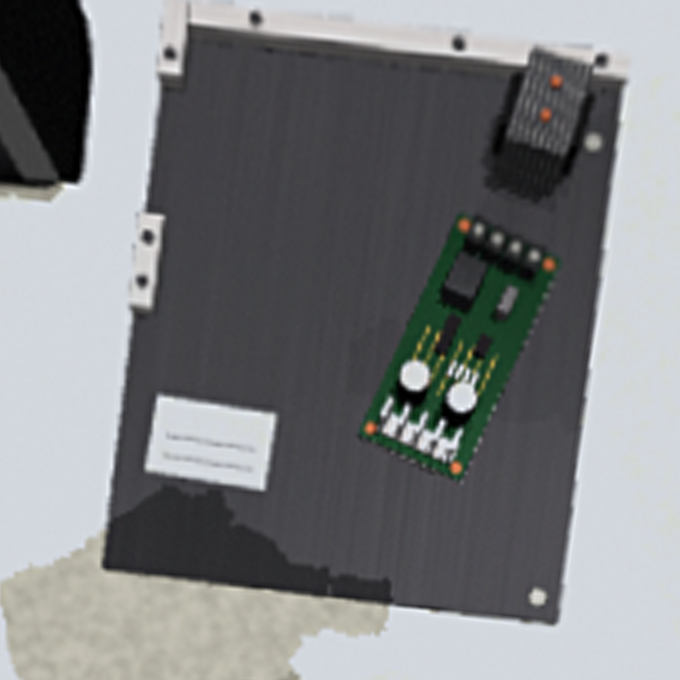

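Rectified to the plate top, this shows the board with its terminal block up (+x) and the choke at (545,110). The end fence runs from (185,35) to (625,80), and the side fence pieces are at (170,50) and (147,260). I fit the plate lines numerically next.

```bash
cat > plate.py <<'E'
from h import *
im=cv2.imread('pics/d.png'); g=cv2.cvtColor(im,cv2.COLOR_BGR2GRAY).astype(float)
def edge(line,th=115):  # first crossing bright->dark
    i=np.argmax(line<th); return i-1+(line[i-1]-th)/(line[i-1]-line[i])
W=lambda r,c:(.68-.0005*r,.40-.0005*c)
E=[W(15+edge(g[15:120,c]),c) for c in range(200,500,5)if True]
S=[W(r,160+edge(g[r,160:200])) for r in range(48,72,2)]+[W(r,140+edge(g[r,140:190])) for r in range(222,298,4)]
Y=[W(r,639-edge(g[r,639:450:-1])) for r in range(120,600,6)]
X=[W(659-edge(g[659:500:-1,c]),c) for c in range(410,545,5)]
def fit(P):
    P=np.array(P); 
    for _ in range(3):
        m=P.mean(0);d=np.linalg.svd(P-m)[2][0];n=np.array([-d[1],d[0]]);r=(P-m)@n
        P=P[np.abs(r)<max(2*r.std(),3e-4)]
    return m,np.degrees(np.arctan2(d[1],d[0]))%180,r.std()*1000,len(P)
F={k:fit(v) for k,v in dict(E=E,S=S,Y=Y,X=X).items()}
for k,v in F.items(): print(k,v)
yaw=np.radians(np.mean([(F['E'][1]-90),F['Y'][1]-180,F['X'][1]-90]));
ux=np.array([np.cos(yaw),np.sin(yaw)]);uy=np.array([-ux[1],ux[0]])
print('yaw',np.degrees(yaw))
px=[F['E'][0]@ux-.128,F['X'][0]@ux+.140];py=[F['S'][0]@uy-.103,F['Y'][0]@uy+.115]
print('origin estimates',px,py)
o=ux*px[0]+uy*py[0]; home=o+ux*.068+uy*.075
print('o',o,'home',home)
b=np.array([.5041,.1711]); d=b-o; print('board in plate',d@ux,d@uy)
E
python3 plate.py
```

```text
E (array([0.65793052, 0.22611111]), np.float64(83.0441856240847), np.float64(0.3449583906782844), 54)
S (array([0.59113333, 0.31921458]), np.float64(174.2216161178096), np.float64(4.2132235527712885), 30)
Y (array([0.50204167, 0.10553215]), np.float64(172.98840841603234), np.float64(0.16734634248560196), 71)
X (array([0.37297317, 0.1633    ]), np.float64(83.53190937977519), np.float64(0.2139892011398732), 25)
yaw -6.811832193369256
origin estimates [np.float64(0.4984673931232405), np.float64(0.4909715113346628)] [np.float64(0.28407499977276973), np.float64(0.27933387171017754)]
o [0.52864259 0.22294699] home [0.60505825 0.28935216]
board in plate -0.018219821231758974 -0.05439197973790454
```

```bash
cat > plate2.py <<'E'
from plate import *
im=cv2.imread('d16.png'); g=cv2.cvtColor(im,cv2.COLOR_RGB2GRAY).astype(float)
print(g[25:75:2,300].round().tolist()); print(g[270,120:180:2].tolist(),g[55,140:200:2].tolist())
E
python3 plate2.py | tail -2
python3 - <<'E'
import cv2
im=cv2.imread('d16.png')[:,:,::-1]
a=cv2.resize(im[0:320,100:300],None,fx=1.8,fy=1.8); b=cv2.resize(cv2.imread('pics/d.png')[0:320,100:300],None,fx=1.8,fy=1.8)
cv2.imwrite('pics/e.png',cv2.hconcat([a,b]))
E
```

```text
[211.0, 208.0, 205.0, 204.0, 205.0, 205.0, 205.0, 205.0, 207.0, 210.0, 216.0, 222.0, 200.0, 157.0, 108.0, 79.0, 72.0, 67.0, 72.0, 72.0, 63.0, 56.0, 58.0, 65.0, 70.0]
[215.0, 215.0, 215.0, 214.0, 214.0, 215.0, 215.0, 213.0, 207.0, 199.0, 203.0, 210.0, 210.0, 209.0, 208.0, 208.0, 209.0, 216.0, 214.0, 197.0, 155.0, 104.0, 65.0, 60.0, 58.0, 63.0, 66.0, 67.0, 68.0, 68.0] [213.0, 214.0, 214.0, 215.0, 214.0, 214.0, 214.0, 215.0, 215.0, 215.0, 216.0, 213.0, 209.0, 207.0, 211.0, 210.0, 208.0, 208.0, 209.0, 212.0, 214.0, 215.0, 206.0, 183.0, 145.0, 96.0, 58.0, 49.0, 55.0, 61.0]
```

View pics/e.png

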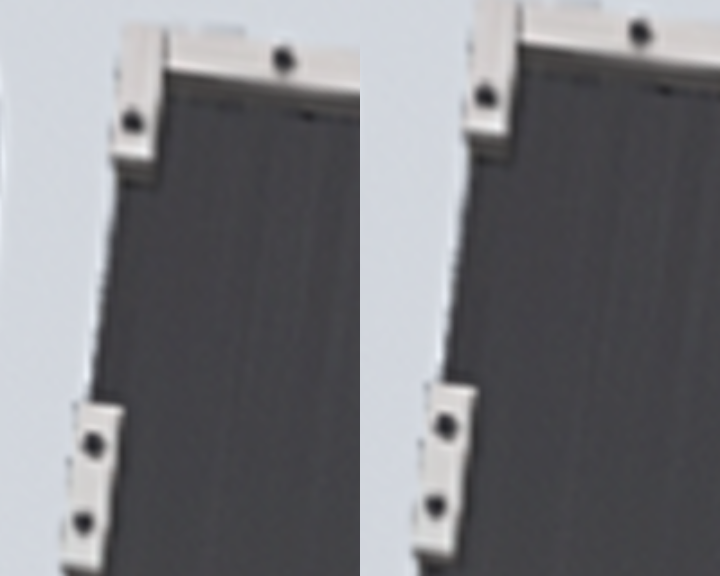

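The crops (z=16 mm left, z=6 mm right) show the fence tops bright and their inner faces dark. So the bright-to-dark edges I fitted are the fences' top edges, and they should be measured at z=16 mm.

```bash
cat > plate2.py <<'E'
from plate import *
im=cv2.imread('d16.png'); g=cv2.cvtColor(im,cv2.COLOR_RGB2GRAY).astype(float)
E=[W(40+edge(g[40:120,c],130),c) for c in range(200,500,4) if abs(c-255)>12 and abs(c-455)>15]
S=[W(r,160+edge(g[r,180:230],130)+20) for r in range(40,60,2)]
S2=[W(r,155+edge(g[r,155:200],130)) for r in list(range(245,250))+list(range(268,288,2))+list(range(303,312,2))]
Y=[W(r,639-edge(g0[r,639:450:-1],130)) for r in range(120,600,6)] if 0 else None
for k,v in dict(E=E,S=S,S2=S2).items(): F[k]=fit(v);print(k,F[k])
yaw=np.radians(np.mean([(F['E'][1]-90),F['Y'][1]-180]));ux=np.array([np.cos(yaw),np.sin(yaw)]);uy=np.array([-ux[1],ux[0]])
print('yaw',np.degrees(yaw)); print('px',F['E'][0]@ux-.128,F['X'][0]@ux+.140); print('py',F['S'][0]@uy-.103,F['S2'][0]@uy-.103,F['Y'][0]@uy+.115)
px=F['E'][0]@ux-.128; py=(F['Y'][0]@uy+.115+F['S2'][0]@uy-.103)/2
o=ux*px+uy*py; home=o+ux*.068+uy*.075
print('o',o,'home',home)
b=np.array([.5041,.1711]); d=b-o; print('board in plate',d@ux,d@uy)
E
python3 plate2.py | tail -7
```

```text
X (array([0.37297317, 0.1633    ]), np.float64(83.53190937977519), np.float64(0.2139892011398732), 25)
yaw -6.811832193369256
origin estimates [np.float64(0.4984673931232405), np.float64(0.4909715113346628)] [np.float64(0.28407499977276973), np.float64(0.27933387171017754)]
o [0.52864259 0.22294699] home [0.60505825 0.28935216]
board in plate -0.018219821231758974 -0.05439197973790454
E (array([0.65129361, 0.22832787]), np.float64(82.98174298016126), np.float64(0.338682386427516), 61)
S (array([0.6555    , 0.30546342]), np.float64(175.48791177214466), np.float64(0.12635674343738715), 10)plate.py:4: RuntimeWarning: divide by zero encountered in scalar divide
  i=np.argmax(line<th); return i-1+(line[i-1]-th)/(line[i-1]-line[i])
plate.py:13: RuntimeWarning: invalid value encountered in subtract
  m=P.mean(0);d=np.linalg.svd(P-m)[2][0];n=np.array([-d[1],d[0]]);r=(P-m)@n
Traceback (most recent call last):
  File "plate2.py", line 7, in <module>
    for k,v in dict(E=E,S=S,S2=S2).items(): F[k]=fit(v);print(k,F[k])
                                                 ~~~^^^
  File "plate.py", line 13, in fit
    m=P.mean(0);d=np.linalg.svd(P-m)[2][0];n=np.array([-d[1],d[0]]);r=(P-m)@n
                  ~~~~~~~~~~~~~^^^^^
numpy.linalg.LinAlgError: SVD did not converge
```

```bash
sed -i 's/+list(range(303,312,2))//' plate2.py; sed -i 's/S2=\[W(r,155+edge(g\[r,155:200\],130))/S2=[W(r,148+edge(g[r,148:200],130))/' plate2.py; python3 plate2.py 2>/dev/null| tail -7
```

```text
S (array([0.6555    , 0.30546342]), np.float64(175.48791177214466), np.float64(0.12635674343738715), 10)
S2 (array([0.54717857, 0.3211146 ]), np.float64(13.601259704502183), np.float64(0.9064033828450869), 14)
yaw -7.0149243019032
px 0.49053306730779855 0.49023774946532356
py 0.2802316534906645 0.28253660851041223 0.2810554555680071
o [0.52127627 0.21977885] home [0.59792684 0.28591273]
board in plate -0.011102651112880287 -0.05041216045960404
```

Plate yaw is −7.0°, its centre (0.521,0.220) and home (0.598,0.286). The independent estimates agree to about 1 mm. The board is at (0.504,0.171), yaw −24.6°, and its measured size of 119.8×56.0 mm confirms the choice. Next I go above it.

```bash
python3 - <<'E'
from h import *
print(shift([.5041,.1711,.06],65.4))
E
```

```text
(array([ -40.9,  270.3, -108.9]), array([-1.000e-04,  3.455e-01,  1.000e-04]))
```

```bash
python3 -m inch '[[[-10,40,-27],[0,0.1,0],68],[[-20,80,-55],[0,0.2,0],68],[[-30,120,-80],[0,0.3,0],68],[[-41,160,-109],[0,0.3455,0],68],[[-41,200,-109],[0,0.3455,0],68],[[-41,240,-109],[0,0.3455,0],68],[[-41,270,-109],[0,0.3455,0],68],[[-41,270,-109],[0,0.3455,0],68],[[-41,270,-109],[0,0.3455,0],68]]' 25
python3 - <<'E'
from h import *
a=bot.camera('wrist')
o=bot.get_obs();print(o['wrist_force'],o['opening'],shift([.5041,.1711,.02],65.4,o))
print(green(a,box=(.35,.60,.05,.30)))
save('f.png',a['frame'],1.55)
E
```

```text
time: 3.45
ee_pos: [0.5039, 0.1718, 0.061]
tcp_rot: [-90.0, -0.0, 65.5]
wrist_force: [-0.2, 0.5, 0.3]
opening: 0.0683
[-0.5637206   0.43605457  0.81154599] 0.06799952462143811 (array([-1.1, 42.2,  0.3]), array([0.0013, 0.0012, 0.0015]))
(array([0.5046551 , 0.17081739], dtype=float32), array([0.12026227, 0.05595485, 0.12026227, 0.05595483], dtype=float32), np.float32(-24.695541))
```

View pics/f.png

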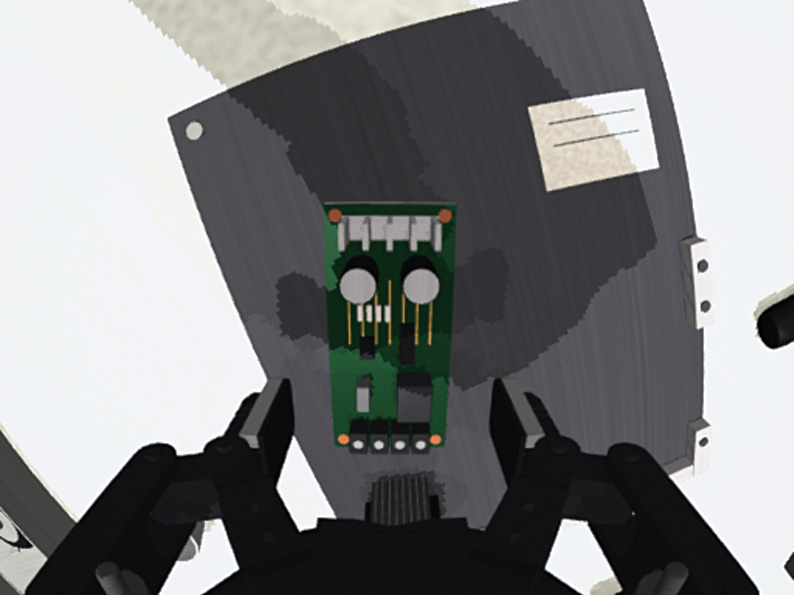

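The wrist view (×1.55) shows the board (390,330) centred between the pads at (280,410) and (500,410). The pads are clear of its long edges and the choke. I descend with touch sensing.

```bash
python3 -m inch '[[[-1,15,0],[0,0,0],68],[[-1,30,0],[0,0,0],68],[[-1,42,0],[0,0,0],68],[[-1,50,0],[0,0,0],68],[[-1,50,0],[0,0,0],68]]'
python3 -m inch '[[[0,1,0],[0,0,0],68],[[0,2,0],[0,0,0],68],[[0,3,0],[0,0,0],68],[[0,3,0],[0,0,0],68]]'
```

```text
time: 4.0
ee_pos: [0.5035, 0.1707, 0.0105]
tcp_rot: [-90.0, 0.0, 65.5]
wrist_force: [-0.2, -0.3, 0.3]
opening: 0.068
time: 4.4
ee_pos: [0.5036, 0.1707, 0.0077]
tcp_rot: [-90.0, 0.0, 65.5]
wrist_force: [0.1, 0.5, -0.3]
opening: 0.0678
```

```bash
python3 -m inch '[[[0,1,0],[0,0,0],68],[[0,2,0],[0,0,0],68],[[0,2,0],[0,0,0],68]]'
```

```text
time: 4.7
ee_pos: [0.5036, 0.1707, 0.0056]
tcp_rot: [-90.0, 0.0, 65.5]
wrist_force: [0.2, -1.0, -0.7]
opening: 0.0679
```

```bash
python3 -m inch '[[[0,1,0],[0,0,0],68],[[0,2,0],[0,0,0],68],[[0,2,0],[0,0,0],68]]'; python3 -m inch '[[[0,1,0],[0,0,0],68],[[0,2,0],[0,0,0],68],[[0,2,0],[0,0,0],68]]'
```

```text
time: 5.0
ee_pos: [0.5035, 0.1707, 0.0034]
tcp_rot: [-90.0, 0.0, 65.5]
wrist_force: [0.1, 0.1, -0.7]
opening: 0.0679
time: 5.3
ee_pos: [0.5034, 0.1707, 0.0012]
tcp_rot: [-90.0, 0.0, 65.5]
wrist_force: [0.2, 0.9, -0.0]
opening: 0.0678
```

```bash
python3 -m inch '[[[0,1,0],[0,0,0],68],[[0,2,0],[0,0,0],68],[[0,2,0],[0,0,0],68]]'; python3 -m inch '[[[0,1,0],[0,0,0],68],[[0,2,0],[0,0,0],68],[[0,2,0],[0,0,0],68]]'
```

```text
time: 5.6
ee_pos: [0.5033, 0.1706, -0.0009]
tcp_rot: [-90.0, 0.0, 65.5]
wrist_force: [-0.2, 0.3, -0.5]
opening: 0.0679
time: 5.9
ee_pos: [0.5034, 0.1707, -0.0012]
tcp_rot: [-90.0, -0.0, 65.5]
wrist_force: [-6.6, -2.7, 17.1]
opening: 0.068
```

Touch came at TCP z=−1.1 mm, so the tips stand about 7 mm back at this opening. I raise and then close, watching the vertical force as the tips swing down.

```bash
python3 -m inch '[[[0,-3,0],[0,0,0],68],[[0,-5.5,0],[0,0,0],68],[[0,-5.5,0],[0,0,0],60],[[0,-5.5,0],[0,0,0],52],[[0,-5.5,0],[0,0,0],50],[[0,-5.5,0],[0,0,0],50],[[0,-5.5,0],[0,0,0],50],[[0,-5.5,0],[0,0,0],50]]' 30; python3 - <<'E'
from h import *
o=bot.get_obs();print(o['wrist_force'],o['torque'],o['opening'],o['ee_pos'])
E
```

```text
time: 6.7
ee_pos: [0.5036, 0.1708, 0.0047]
tcp_rot: [-90.0, -0.0, 65.5]
wrist_force: [-1.5, -0.2, 5.9]
opening: 0.0547
[-1.4765163  -0.17017466  5.91869435] [-0.05874634  0.30099432 -0.01564651] 0.05471310698536088 [0.50362021 0.17080122 0.00471421]
```

```bash
cat >> h.py <<'E'
PO=np.array([.5213,.2198]); PY=np.radians(-7.0); UX=np.array([np.cos(PY),np.sin(PY)]); UY=np.array([-UX[1],UX[0]])
def pw(x,y,z): return np.r_[PO+UX*x+UY*y,z]
E
python3 - <<'E'
from h import *
z=bot.get_obs()['ee_pos'][2]+.0005
d=bot.get_obs()['ee_pos'][:2]-PO;print(d@UX,d@UY)
for x,y in [(-.011,-.01),(-.011,.03),(.03,.03),(.062,.03),(.062,.068)]: print(x,y,shift(pw(x,y,z),83))
E
```

```text
-0.011576554166831994 -0.05078817271405066
-0.011 -0.01 (array([39.1, -0.5, 11.7]), array([ 2.000e-04, -3.061e-01,  5.000e-04]))
-0.011 0.03 (array([77.2, -0.5, 23.8]), array([ 2.000e-04, -3.061e-01,  5.000e-04]))
0.03 0.03 (array([ 89.6,  -0.5, -15.3]), array([ 2.000e-04, -3.061e-01,  5.000e-04]))
0.062 0.03 (array([ 99.2,  -0.4, -45.8]), array([ 2.000e-04, -3.061e-01,  5.000e-04]))
0.062 0.068 (array([135.4,  -0.4, -34.4]), array([ 2.000e-04, -3.061e-01,  5.000e-04]))
```

```bash
python3 -m inch '[[[5,-0.5,1.5],[0,-0.03,0],50],[[12,-0.5,3.7],[0,-0.08,0],50],[[20,-0.5,6],[0,-0.14,0],50],[[29,-0.5,9],[0,-0.2,0],50],[[39,-0.5,12],[0,-0.26,0],50],[[49,-0.5,15],[0,-0.306,0],50],[[59,-0.5,18],[0,-0.306,0],50],[[69,-0.5,21],[0,-0.306,0],50],[[77,-0.5,24],[0,-0.306,0],50],[[80,-0.5,14],[0,-0.306,0],50],[[83,-0.5,4],[0,-0.306,0],50],[[86,-0.5,-6],[0,-0.306,0],50],[[89,-0.5,-15],[0,-0.306,0],50],[[93,-0.5,-27],[0,-0.306,0],50],[[96,-0.5,-37],[0,-0.306,0],50],[[99,-0.5,-46],[0,-0.306,0],50],[[99,-0.5,-46],[0,-0.306,0],50],[[99,-0.5,-46],[0,-0.306,0],50]]'
python3 - <<'E'
from h import *
o=bot.get_obs();a=bot.camera('wrist');g=green(a,box=(.42,.75,.08,.40));d=g[0]-PO;print(g,d@UX,d@UY)
d=o['ee_pos'][:2]-PO;print(o['wrist_force'],o['opening'],d@UX,d@UY,o['ee_pos'][2])
save('g.png',a['frame'],1.55)
E
```

```text
time: 8.5
ee_pos: [0.5865, 0.2416, 0.005]
tcp_rot: [-90.0, -0.0, 83.0]
wrist_force: [-0.1, 0.7, -2.6]
opening: 0.0543
(array([0.5869314 , 0.24135417], dtype=float32), array([0.11917499, 0.05643569, 0.11917499, 0.05643569], dtype=float32), np.float32(-7.2531967)) 0.06251540865675376 0.029391962498526287
[-0.12229907  0.73345982 -2.61013352] 0.05426880795512694 0.06203652508796308 0.029575571593448924 0.005029222968944504
```

View pics/g.png

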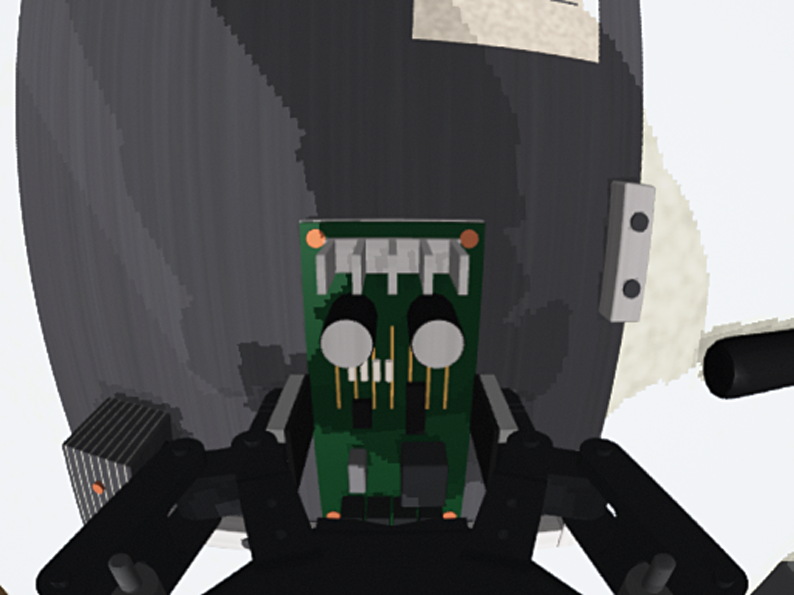

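The wrist view shows the board held centrally and square. The pads are at (290,410) and (495,410), the choke is untouched at (115,460), and the gap side fence piece is at (628,250). I slide +y to the side fence, gently at the end.

```bash
python3 -m inch '[[[8,0.3,0],[0,0,0],50],[[16,0.3,0],[0,0,0],50],[[24,0.3,0],[0,0,0],50],[[32,0.3,0],[0,0,0],50],[[38,0.3,0],[0,0,0],50],[[41,0.3,0],[0,0,0],50],[[42,0.3,0],[0,0,0],50],[[42,0.3,0],[0,0,0],50]]'; python3 -m inch '[[[0.5,0,0],[0,0,0],50],[[1,0,0],[0,0,0],50],[[1.5,0,0],[0,0,0],50],[[2,0,0],[0,0,0],50],[[2,0,0],[0,0,0],50]]'
```

```text
time: 9.35
ee_pos: [0.5914, 0.2835, 0.0048]
tcp_rot: [-90.0, -0.0, 83.0]
wrist_force: [0.4, 0.3, -1.2]
opening: 0.0544
time: 9.85
ee_pos: [0.5917, 0.2853, 0.0048]
tcp_rot: [-90.0, -0.0, 83.0]
wrist_force: [0.4, -0.1, -0.8]
opening: 0.0547
```

```bash
python3 -m inch '[[[0.5,0,0],[0,0,0],50],[[1,0,0],[0,0,0],50],[[1,0,0],[0,0,0],50]]';python3 - <<'E'
from h import *
o=bot.get_obs();d=o['ee_pos'][:2]-PO;print(o['wrist_force'],o['torque'],o['opening'],d@UX,d@UY,o['ee_pos'][2])
E
```

```text
time: 10.15
ee_pos: [0.5918, 0.2855, 0.0049]
tcp_rot: [-90.0, 0.1, 83.0]
wrist_force: [-0.5, -6.6, 0.5]
opening: 0.0543
[-0.52551977 -6.6024055   0.50057047] [-1.11154285  0.10466566  0.25063279] 0.05434558590295906 0.06193207892916128 0.07381472914344572 0.004868418395011013
```

Side fence contact at −6.6 N. Now +x to the end fence.

```bash
python3 -m inch '[[[-0.2,0,-1],[0,0,0],50],[[-0.2,0,-2],[0,0,0],50],[[-0.2,0,-3],[0,0,0],50],[[-0.2,0,-4],[0,0,0],50],[[-0.2,0,-4.5],[0,0,0],50],[[-0.2,0,-4.5],[0,0,0],50]]'; python3 -m inch '[[[0,0,-0.5],[0,0,0],50],[[0,0,-1],[0,0,0],50],[[0,0,-1],[0,0,0],50]]'
```

```text
time: 10.75
ee_pos: [0.5962, 0.2849, 0.0049]
tcp_rot: [-90.0, 0.1, 83.0]
wrist_force: [-2.5, -1.0, 0.5]
opening: 0.0544
time: 11.05
ee_pos: [0.597, 0.2847, 0.0048]
tcp_rot: [-90.0, 0.1, 83.0]
wrist_force: [-4.8, -1.1, 1.3]
opening: 0.0544
```

```bash
python3 -m inch '[[[0,0,-0.5],[0,0,0],50],[[0,0,-1],[0,0,0],50],[[0,0,-1],[0,0,0],50]]';python3 - <<'E'
from h import *
o=bot.get_obs();d=o['ee_pos'][:2]-PO;print(o['wrist_force'],o['torque'],o['opening'],d@UX,d@UY,o['ee_pos'][2])
E
```

```text
time: 11.35
ee_pos: [0.5971, 0.2847, 0.0048]
tcp_rot: [-89.8, 0.1, 83.0]
wrist_force: [-7.6, -1.0, 4.2]
opening: 0.0542
[-7.64113524 -0.96923853  4.1728707 ] [-0.13218688  1.69984748  0.12472814] 0.05419480631286674 0.06727442995532407 0.07368945277194011 0.0048188778803528245
```

```bash
python3 -m inch '[[[0.5,0,-0.2],[0,0,0],50],[[0.9,0,-0.3],[0,0,0],50],[[0.9,0,-0.3],[0,0,0],50]]';  python3 -m inch '[[[0,0,0],[0,0,0],55],[[0,0,0],[0,0,0],58],[[0,0,0],[0,0,0],64],[[0,0,0],[0,0,0],68],[[0,0,0],[0,0,0],68]]'; python3 -m inch '[[[0,-20,0],[0,0,0],68],[[0,-50,0],[0,0,0],75],[[0,-90,0],[0,0,0],75],[[0,-130,10],[0,0,0],75],[[0,-170,30],[0,0,0],75],[[0,-200,60],[0,0,0],75],[[0,-200,60],[0,0,0],75],[[0,-200,60],[0,0,0],75]]'
python3 - <<'E'
from h import *
a=bot.camera('wrist')
for z in(.012,):
  g=green(a,z,box=(.45,.75,.15,.40));d=g[0]-PO;print(g,d@UX,d@UY)
im,_=rectify(a,.012,.50,.70,.18,.38); save('i.png',im,1.4)
E
```

```text
time: 11.65
ee_pos: [0.597, 0.2848, 0.0048]
tcp_rot: [-89.8, 0.2, 83.0]
wrist_force: [-5.8, -4.9, 3.9]
opening: 0.0543
time: 12.15
ee_pos: [0.5973, 0.2849, 0.005]
tcp_rot: [-89.8, 0.2, 83.0]
wrist_force: [0.5, -0.1, 0.4]
opening: 0.0683
time: 12.95
ee_pos: [0.5385, 0.2931, 0.2063]
tcp_rot: [-90.0, 0.1, 83.0]
wrist_force: [0.3, -0.3, -0.0]
opening: 0.0748
(array([0.59775734, 0.28457928], dtype=float32), array([0.11970215, 0.05590658, 0.11970221, 0.05590662], dtype=float32), np.float32(-6.9919434)) 0.06799283010421435 0.07361422789137605
```

View pics/i.png

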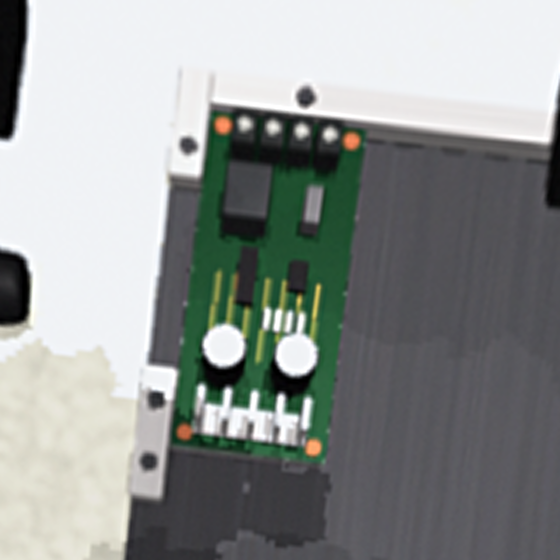

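The rectified view shows the board square in the corner, with its terminal block at the end fence (275,130). There is no gap at either fence beyond the fence-face parallax. Measured pose is (68.0, 73.6) mm at −7.0°; the 1.4 mm in y is about my uncertainty on the fence (0.6 mm from the S fit), and contact was felt on both sides. Now I look at the preamp before the regrasp.

```bash
python3 -m inch '[[[-45,-30,4],[0,0,0],75],[[-90,-60,8],[0,0,0],75],[[-135,-94,12],[0,0,0],75],[[-180,-94,16],[0,0,0],75],[[-225,-94,20],[0,0,0],75],[[-270,-94,25],[0,0,0],75],[[-315,-94,30],[0,0,0],75],[[-360,-94,34],[0,0,0],75],[[-405,-94,38],[0,0,0],75],[[-450,-94,42],[0,0,0],75],[[-500,-94,46],[0,0,0],75],[[-553,-94,51],[0,0,0],75],[[-553,-94,51],[0,0,0],75],[[-553,-94,51],[0,0,0],75],[[-553,-94,51],[0,0,0],75]]'
python3 - <<'E'
from h import *
a=bot.camera('wrist'); np.savez('w.npz',**{k:a[k] for k in('frame','mtx','origin','orientation')})
im,_=rectify(a,.009,.39,.65,-.37,-.11); save('j.png',im,1.15)
E
```

```text
time: 14.5
ee_pos: [0.421, -0.2493, 0.2994]
tcp_rot: [-89.8, 0.1, 83.0]
wrist_force: [-0.2, -0.1, 0.6]
opening: 0.075
```

View pics/j.png

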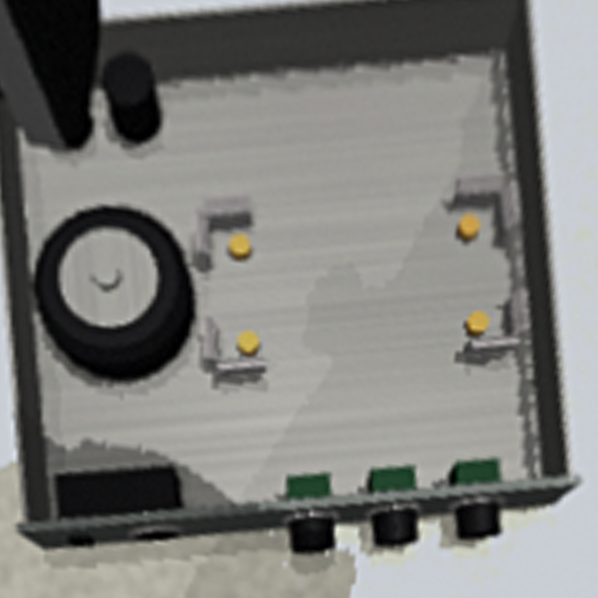

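The rectified view at pillar-top level shows the four brass pillars at (239,246), (468,227), (248,343) and (478,323), the brackets round them, and the transformer at left (+y) at (112,280). I fit the cradle from the pillars and cross-check with the chassis rim.

```bash
python3 - <<'E'
from h import *
a=dict(np.load('w.npz'))
im,(x1,y1,r)=rectify(a,.009,.39,.65,-.37,-.11,.00025)
h=cv2.cvtColor(im,cv2.COLOR_RGB2HSV)
m=((h[...,0]>12)&(h[...,0]<35)&(h[...,1]>130)&(h[...,2]>130)).astype(np.uint8)
m=cv2.morphologyEx(m,cv2.MORPH_OPEN,np.ones((7,7)))
n,l,s,c=cv2.connectedComponentsWithStats(m)
P=[]
for i in range(1,n):
  if s[i,4]>300:
    (cx,cy),rad=cv2.minEnclosingCircle(np.argwhere(l==i)[:,::-1].astype(np.float32))
    P.append([x1-c[i][1]*r,y1-c[i][0]*r]); print(s[i].tolist(),np.round(P[-1],4),rad*r)
P=np.array(P);print('c',P.mean(0))
P=P[np.argsort(P[:,1])]; v=P[2:].mean(0)-P[:2].mean(0); print('long dir yaw(chassis y) ',np.degrees(np.arctan2(v[1],v[0]))-90,np.linalg.norm(v))
Q=P[np.argsort(P[:,0])]; v=Q[2:].mean(0)-Q[:2].mean(0); print('short',np.degrees(np.arctan2(v[1],v[0])),np.linalg.norm(v))
# front panel top edge / wall rims at z=.044
im,(x1,y1,r)=rectify(a,.044,.37,.66,-.40,-.08,.0005); save('k.png',im)
for z,p in((.034,(112,280)),): pass
E
```

```text
[800, 377, 31, 32, 789] [ 0.5518 -0.3138] 0.004253336429595947
[402, 412, 30, 30, 759] [ 0.5432 -0.2141] 0.004234664916992188
[814, 543, 32, 33, 844] [ 0.5101 -0.3175] 0.004276110649108887
[417, 580, 30, 32, 800] [ 0.5012 -0.2178] 0.004160853862762451
c [ 0.52658959 -0.26579024]
long dir yaw(chassis y)  5.025946438493122 0.10004228577505579
short 5.062369395556506 0.04202971345428876
```

```bash
python3 - <<'E'
from h import *
print(shift([.5975,.2848,.15],83),shift([.5975,.2848,.05],83))
E
```

```text
(array([ 551.3,  148.3, -111.1]), array([-0.0035,  0.0009, -0.002 ])) (array([ 551.5,  248.3, -111.4]), array([-0.0035,  0.0009, -0.002 ]))
```

```bash
python3 -m inch '[[[45,0,-9],[0,0,0],70],[[90,0,-18],[0,0,0],70],[[140,0,-28],[0,0,0],70],[[190,0,-38],[0,0,0],70],[[240,0,-48],[0,0,0],70],[[290,0,-58],[0,0,0],70],[[340,10,-68],[0,0,0],70],[[390,40,-78],[0,0,0],70],[[440,80,-88],[0,0,0],70],[[490,110,-98],[0,0,0],70],[[530,140,-107],[0,0,0],70],[[551,148,-111],[-0.0035,0,-0.002],70],[[551,190,-111],[-0.0035,0,-0.002],70],[[551,230,-111],[-0.0035,0,-0.002],70],[[551.5,248,-111.5],[-0.0035,0,-0.002],70],[[551.5,248,-111.5],[-0.0035,0,-0.002],70],[[551.5,248,-111.5],[-0.0035,0,-0.002],70]]' 35
python3 - <<'E'
from h import *
print(shift([.5975,.2848,.006],83)); a=bot.camera('wrist'); g=green(a,box=(.45,.75,.15,.40));print(g)
E
```

```text
time: 16.25
ee_pos: [0.5971, 0.286, 0.0511]
tcp_rot: [-90.0, -0.0, 83.2]
wrist_force: [0.7, -0.2, 0.1]
opening: 0.07
(array([-1.2, 45.1, -0.6]), array([0.0003, 0.0026, 0.0003]))
(array([0.59789425, 0.28457838], dtype=float32), array([0.12007864, 0.05584781, 0.12007863, 0.05584785], dtype=float32), np.float32(-7.01651))
```

```bash
python3 -m inch '[[[-1.2,15,-0.6],[0,0,0],70],[[-1.2,30,-0.6],[0,0,0],70],[[-1.2,40,-0.6],[0,0,0],70],[[-1.2,45,-0.6],[0,0,0],70],[[-1.2,45,-0.6],[0,0,0],70],[[-1.2,45,-0.6],[0,0,0],64],[[-1.2,45,-0.6],[0,0,0],58],[[-1.2,45,-0.6],[0,0,0],54],[[-1.2,45,-0.6],[0,0,0],50],[[-1.2,45,-0.6],[0,0,0],50],[[-1.2,45,-0.6],[0,0,0],50]]' 35
python3 -m inch '[[[0,-2,0],[0,0,0],50],[[0,-4,0],[0,0,0],50],[[0,-7,0],[0,0,0],50],[[0,-7,0],[0,0,0],50]]'
```

```text
time: 17.4
ee_pos: [0.5992, 0.2848, 0.009]
tcp_rot: [-90.2, -0.1, 83.1]
wrist_force: [-0.3, -1.5, 7.5]
opening: 0.0502
time: 17.8
ee_pos: [0.5994, 0.2849, 0.0165]
tcp_rot: [-90.3, -0.1, 83.1]
wrist_force: [0.4, -0.2, 0.7]
opening: 0.05
```

The opening reached 50 mm, so the tips had swung down onto the bare rim of the board's top instead of beside it. Nothing was gripped. I go up, open and check that the board hasn't moved.

```bash
python3 -m inch '[[[0,-10,0],[0,0,0],62],[[0,-35,0],[0,0,0],62],[[0,-35,0],[0,0,0],62],[[0,-35,0],[0,0,0],62]]'
python3 - <<'E'
from h import *
a=bot.camera('wrist'); g=green(a,box=(.45,.75,.15,.40));print(g); d=g[0]-PO;print(d@UX,d@UY)
print(shift([.5977,.2847,.0035],83))
E
```

```text
time: 18.2
ee_pos: [0.5997, 0.2851, 0.0525]
tcp_rot: [-90.3, -0.2, 83.1]
wrist_force: [0.2, 0.1, -0.2]
opening: 0.0618
(array([0.5978358, 0.2845979], dtype=float32), array([0.11999913, 0.05580496, 0.11999913, 0.05580497], dtype=float32), np.float32(-7.0703506))
0.06806841514560298 0.0736422749003857
(array([-0.5, 48. ,  1.7]), array([0.0048, 0.002 , 0.0025]))
```

```bash
python3 -m inch '[[[-0.5,15,1],[0.0048,0.002,0.0025],63],[[-0.5,30,1.7],[0.0048,0.002,0.0025],63],[[-0.5,36,1.7],[0.0048,0.002,0.0025],63],[[-0.5,40,1.7],[0.0048,0.002,0.0025],63],[[-0.5,40,1.7],[0.0048,0.002,0.0025],63]]'; python3 -m inch '[[[0,2,0],[0,0,0],63],[[0,4,0],[0,0,0],63],[[0,6,0],[0,0,0],63],[[0,8,0],[0,0,0],63],[[0,8.5,0],[0,0,0],63],[[0,8.5,0],[0,0,0],63]]'
```

```text
time: 18.75
ee_pos: [0.5972, 0.2845, 0.0104]
tcp_rot: [-89.9, 0.0, 83.0]
wrist_force: [-0.1, -0.1, 0.4]
opening: 0.0633
time: 19.35
ee_pos: [0.5971, 0.2844, 0.0018]
tcp_rot: [-89.9, 0.0, 83.0]
wrist_force: [1.2, 0.2, 0.5]
opening: 0.063
```

```bash
python3 -m inch '[[[0,-0.5,0],[0,0,0],60],[[0,-1,0],[0,0,0],57],[[0,-1.2,0],[0,0,0],54],[[0,-1.2,0],[0,0,0],50],[[0,-1.2,0],[0,0,0],50],[[0,-1.2,0],[0,0,0],50]]' 35
```

```text
time: 19.95
ee_pos: [0.5973, 0.2846, 0.0034]
tcp_rot: [-89.9, 0.0, 83.0]
wrist_force: [-0.8, -0.2, 4.6]
opening: 0.0542
```

Gripped (54 mm, as before). I lift straight up.

```bash
python3 -m inch '[[[0,-2,0],[0,0,0],50],[[0,-5,0],[0,0,0],50],[[0,-10,0],[0,0,0],50],[[0,-18,0],[0,0,0],50],[[0,-28,0],[0,0,0],50],[[0,-40,0],[0,0,0],50],[[0,-52,0],[0,0,0],50],[[0,-65,0],[0,0,0],50],[[0,-80,0],[0,0,0],50],[[0,-95,0],[0,0,0],50],[[0,-110,0],[0,0,0],50],[[0,-120,0],[0,0,0],50],[[0,-120,0],[0,0,0],50]]'
python3 - <<'E'
from h import *
o=bot.get_obs();print(o['ee_pos'],o['wrist_force'],o['torque'],o['opening'],o['q'])
a=bot.camera('wrist'); 
for dz in (.120,.123,.126): print(dz,green(a,.012+dz,box=(.48,.72,.18,.38)))
save('l.png',a['frame'],1.55)
print('wp',shift([.55,0.05,.14],134), shift([.5266,-.2658,.14],185.03))
E
```

```text
time: 21.25
ee_pos: [0.5981, 0.285, 0.1255]
tcp_rot: [-90.1, -0.1, 83.0]
wrist_force: [0.4, -0.1, -2.9]
opening: 0.0548
[0.59809585 0.28495694 0.12553941] [ 0.40883545 -0.11166204 -2.8509649 ] [-0.00629066  0.02610875  0.01358288] 0.05476417955202516 [2.54715432e+01 1.97166911e+01 1.56666599e+01 8.58529823e+01
 8.05889785e-03 3.24684886e+01]
0.12 (array([0.5982486 , 0.28505015], dtype=float32), array([0.11885489, 0.05715653, 0.11885489, 0.05715651], dtype=float32), np.float32(-6.5197983))
0.123 (array([0.59667695, 0.28516537], dtype=float32), array([0.11615855, 0.05593969, 0.11615855, 0.05593966], dtype=float32), np.float32(-7.125061))
0.126 (array([0.5947697 , 0.28548154], dtype=float32), array([0.11359181, 0.05519661, 0.11359181, 0.05519661], dtype=float32), np.float32(-6.203438))
wp (array([-238.8,  -15.9,   18.8]), array([ 1.000e-04, -8.901e-01,  1.000e-04])) (array([-555.1,  -15.9,    3.5]), array([ 2.0000e-04, -1.7807e+00,  1.0000e-04]))
```

View pics/l.png

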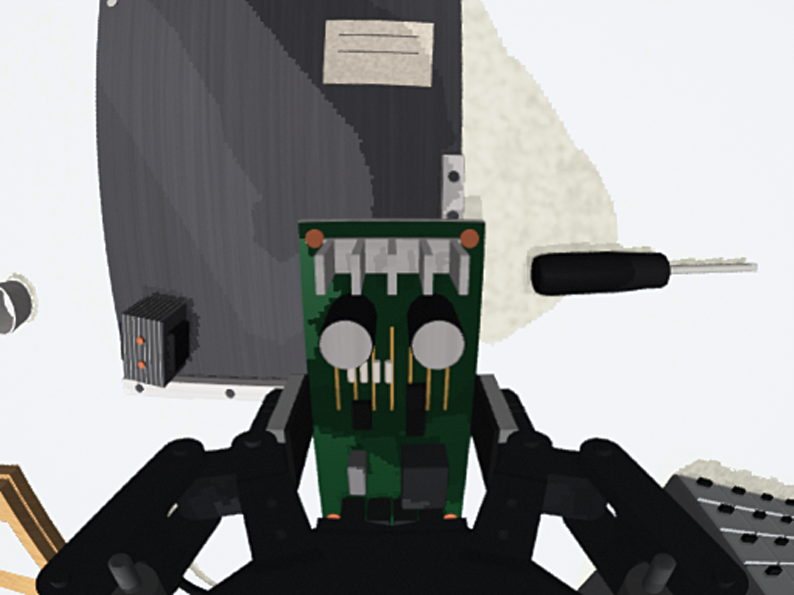

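The wrist view shows the board held level between the pads, in the same place as before, with nothing else disturbed. Now I transfer it with a 102° turn, keeping at z≈0.14.

```bash
python3 -m inch '[[[-20,-8,0],[0,-0.05,0],50],[[-50,-14,0],[0,-0.15,0],50],[[-85,-15,0],[0,-0.27,0],50],[[-120,-16,1],[0,-0.39,0],50],[[-155,-16,1],[0,-0.51,0],50],[[-190,-16,1],[0,-0.63,0],50],[[-225,-16,1],[0,-0.75,0],50],[[-260,-16,2],[0,-0.87,0],50],[[-295,-16,2],[0,-0.99,0],50],[[-330,-16,2],[0,-1.11,0],50],[[-365,-16,2],[0,-1.23,0],50],[[-400,-16,3],[0,-1.34,0],50],[[-435,-16,3],[0,-1.45,0],50],[[-470,-16,3],[0,-1.56,0],50],[[-505,-16,3],[0,-1.66,0],50],[[-535,-16,3.5],[0,-1.74,0],50],[[-555,-16,3.5],[0,-1.78,0],50],[[-555,-16,3.5],[0,-1.78,0],50],[[-555,-16,3.5],[0,-1.78,0],50]]'
python3 - <<'E'
from h import *
o=bot.get_obs();print(o['ee_pos'],o['tcp_rot'],o['wrist_force'],o['opening'],o['q'])
t=bot.camera('top'); print('can',onplane(t,np.array([[548,256]])/1.55,.0))
a=bot.camera('wrist')
for z in (.150,.152,.154): print(green(a,z,box=(.42,.64,-.38,-.16)))
im,_=rectify(a,.152,.42,.64,-.38,-.16); save('m.png',im)
print(shift([.5266,-.2658,.06],185.03))
E
```

```text
time: 23.2
ee_pos: [0.5262, -0.2656, 0.1391]
tcp_rot: [-90.1, -0.1, -175.1]
wrist_force: [-0.6, 0.9, -1.6]
opening: 0.0546
[ 0.5262244  -0.26561042  0.13911619] [-9.00714955e+01 -6.41777446e-02 -1.75108901e+02] [-0.58434094  0.87083257 -1.60265541] 0.05463298293590507 [-2.67953602e+01  9.60926867e+00  4.99092242e+00  8.54738193e+01
  2.71274078e-02 -1.21686441e+02]
can [[ 0.60169443 -0.42610324  0.        ]]
(array([ 0.52824736, -0.2685108 ], dtype=float32), array([0.11558098, 0.05518361, 0.11558098, 0.05518361], dtype=float32), np.float32(-85.16961))
(array([ 0.5282992 , -0.26969135], dtype=float32), array([0.11387461, 0.05427344, 0.11387464, 0.0542735 ], dtype=float32), np.float32(-85.03026))
(array([ 0.52832174, -0.27080154], dtype=float32), array([0.11210267, 0.05338103, 0.11210267, 0.05338103], dtype=float32), np.float32(-85.18309))
(array([ 0. , 79.6,  1. ]), array([ 0.0008, -0.0007,  0.0006]))
```

View pics/m.png

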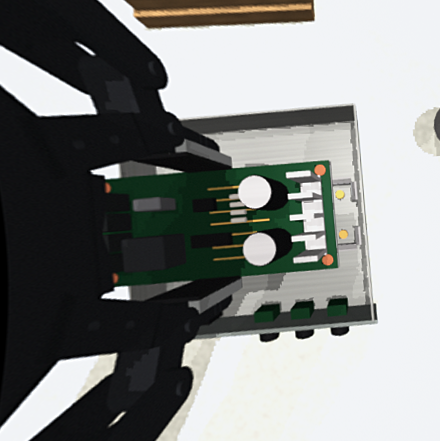

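The rectified view shows the board over the cradle with the terminal end towards +y, its corner screws at (321,170), (328,260), (108,187) and (115,278). The camera puts it 2 mm in +x of the TCP, but it was centred at the lift. I compare raw pixels in the tool frame to see whether it slipped or the calibration differs.

```bash
python3 - <<'E'
from h import *
def dots(f):
    h=cv2.cvtColor(f,cv2.COLOR_RGB2HSV); m=((h[...,0]<14)&(h[...,1]>110)&(h[...,2]>100)).astype(np.uint8)
    n,l,s,c=cv2.connectedComponentsWithStats(m); return [(c[i].round(1).tolist(),int(s[i,4])) for i in range(1,n) if s[i,4]>8 and 180<c[i][0]<320 and 130<c[i][1]<360]
for n in('g','l'):
    f=cv2.imread(f'pics/{n}.png')[:,:,::-1]; print(n,dots(cv2.resize(f,(512,384),interpolation=cv2.INTER_AREA)))
a=bot.camera('wrist');print('now',dots(a['frame']))
o=bot.get_obs(); Rt=R.from_euler('xyz',o['tcp_rot'],degrees=True)
print(Rt.inv().apply(a['origin']-o['ee_pos']), (Rt.inv()*R.from_euler('xyz',a['orientation'],degrees=True)).as_euler('xyz',degrees=True))
# pillars visible
im,(x1,y1,r)=rectify(a,.009,.42,.62,-.42,-.22,.00025); h=cv2.cvtColor(im,cv2.COLOR_RGB2HSV)
m=((h[...,0]>12)&(h[...,0]<35)&(h[...,1]>110)&(h[...,2]>120)).astype(np.uint8)
n,l,s,c=cv2.connectedComponentsWithStats(cv2.morphologyEx(m,cv2.MORPH_OPEN,np.ones((7,7))))
for i in range(1,n):
  if s[i,4]>300: print(s[i,4],x1-c[i][1]*r,y1-c[i][0]*r)
E
```

```text
g [([203.2, 153.5], 110), ([302.2, 153.6], 102), ([214.7, 332.1], 34), ([289.4, 332.2], 35)]
l [([202.2, 153.4], 108), ([302.5, 153.4], 109), ([214.7, 333.0], 21), ([289.7, 333.0], 21)]
now [([202.4, 153.4], 114), ([302.5, 153.5], 114), ([214.5, 332.6], 14), ([290.2, 332.5], 13)]
[-0.00128624 -0.14349492  0.07976389] [-1.08048716e+02  8.89580176e-02 -1.45733503e-02]
925 0.551697027027027 -0.31372
752 0.5250265957446808 -0.23002925531914895
991 0.5102875882946518 -0.3172603430877901
```

The raw pixels match the lift, so it has not slipped. The camera and TCP world frames differ by about (+1.4, −0.2) mm at any yaw. Board and pillars were measured in the same camera frame, so I correct by that: (−1.2, +0.9) mm. Then I lower to just above the brackets and recheck.

```bash
python3 -m inch '[[[1,15,-1],[0,0,0],50],[[1,35,-1],[0,0,0],50],[[1,55,-1],[0,0,0],50],[[1,75,-1],[0,0,0],50],[[1,90,-1],[0,0,0],50],[[1,100,-1],[0,0,0],50],[[1,104,-1],[0,0,0],50],[[1,104,-1],[0,0,0],50],[[1,104,-1],[0,0,0],50]]'
cat > dots.py <<'E'
from h import *
def dots(z,k=(180,320,130,360)):
    a=bot.camera('wrist'); f=a['frame']
    h=cv2.cvtColor(f,cv2.COLOR_RGB2HSV); m=((h[...,0]<14)&(h[...,1]>110)&(h[...,2]>80)).astype(np.uint8)
    n,l,s,c=cv2.connectedComponentsWithStats(m); P=np.array([c[i] for i in range(1,n) if s[i,4]>8 and k[0]<c[i][0]<k[1] and k[2]<c[i][1]<k[3]])
    W=onplane(a,P,z,True)[:,:2]; print(P.round(1).tolist(),W.round(4).tolist(),'centre',W.mean(0))
    return a
if __name__=='__main__':
    o=bot.get_obs();print(o['ee_pos'],o['tcp_rot'],o['wrist_force'],o['opening']); dots(o['ee_pos'][2]+.0086)
E
python3 dots.py
```

```text
time: 24.25
ee_pos: [0.5261, -0.264, 0.0367]
tcp_rot: [-90.0, 0.0, -175.0]
wrist_force: [-0.7, -0.9, -2.2]
opening: 0.0547
[ 0.52605347 -0.26396554  0.03665092] [-8.99964289e+01  3.96797292e-02 -1.74981922e+02] [-0.73572254 -0.93708726 -2.23796888] 0.054685148760828826
[[202.5, 153.5], [302.5, 153.5], [215.0, 332.5], [290.2, 332.5]] [[0.5555, -0.3178], [0.5092, -0.3218], [0.546, -0.2086], [0.4996, -0.2127]] centre [ 0.52758211 -0.26521905]
```

```bash
python3 -m inch '[[[0.7,3,0.3],[0,0,0],50],[[1.2,8,0.6],[0,0,0],50],[[1.2,12,0.6],[0,0,0],50],[[1.2,13,0.6],[0,0,0],50],[[1.2,13,0.6],[0,0,0],50],[[1.2,13,0.6],[0,0,0],50]]'
python3 dots.py
```

```text
time: 24.9
ee_pos: [0.525, -0.2647, 0.0238]
tcp_rot: [-90.0, 0.1, -175.0]
wrist_force: [-1.3, -0.4, -1.8]
opening: 0.0545
[ 0.52500115 -0.26473265  0.0237735 ] [-8.99925590e+01  5.17944416e-02 -1.74986446e+02] [-1.26095283 -0.36049613 -1.84895392] 0.05449085197638926
[[202.4, 153.5], [302.5, 153.4], [215.1, 332.6], [290.1, 332.6]] [[0.5545, -0.3186], [0.5082, -0.3226], [0.5449, -0.2093], [0.4987, -0.2133]] centre [ 0.52654803 -0.26596924]
```

Centred to 0.2 mm on the measured cradle. Gentle lowering: 17.4 mm to go, watching force.

```bash
python3 -m inch '[[[0,3,0],[0,0,0],50],[[0,6,0],[0,0,0],50],[[0,9,0],[0,0,0],50],[[0,12,0],[0,0,0],50],[[0,13.5,0],[0,0,0],50],[[0,13.5,0],[0,0,0],50]]'; python3 -m inch '[[[0,1,0],[0,0,0],50],[[0,2,0],[0,0,0],50],[[0,2,0],[0,0,0],50]]'
```

```text
time: 25.55
ee_pos: [0.5249, -0.2647, 0.01]
tcp_rot: [-90.0, 0.0, -175.0]
wrist_force: [-0.1, 0.7, -1.5]
opening: 0.0546
time: 25.85
ee_pos: [0.5248, -0.2647, 0.0079]
tcp_rot: [-90.0, 0.0, -175.0]
wrist_force: [0.1, -0.6, -1.7]
opening: 0.0546
```

```bash
python3 -m inch '[[[0,0.5,0],[0,0,0],50],[[0,1,0],[0,0,0],50],[[0,1,0],[0,0,0],50]]'
```

```text
time: 26.15
ee_pos: [0.5248, -0.2646, 0.0069]
tcp_rot: [-90.0, 0.0, -175.0]
wrist_force: [-0.1, 0.1, -2.2]
opening: 0.0544
```

```bash
python3 -m inch '[[[0,0.5,0],[0,0,0],50],[[0,1,0],[0,0,0],50],[[0,1,0],[0,0,0],50]]'; python3 -m inch '[[[0,0.5,0],[0,0,0],50],[[0,0.5,0],[0,0,0],50]]'
```

```text
time: 26.45
ee_pos: [0.5249, -0.2647, 0.0064]
tcp_rot: [-90.0, 0.0, -175.0]
wrist_force: [-2.2, 0.5, 4.4]
opening: 0.0547
time: 26.65
ee_pos: [0.5249, -0.2647, 0.0063]
tcp_rot: [-90.0, 0.1, -175.0]
wrist_force: [-3.2, 0.8, 6.0]
opening: 0.0543
```

Contact on the pillars at exactly the expected height (TCP 6.4 mm). Release gently and withdraw.

```bash
python3 -m inch '[[[0,-0.3,0],[0,0,0],55],[[0,-0.3,0],[0,0,0],58],[[0,-0.3,0],[0,0,0],62],[[0,-0.3,0],[0,0,0],66],[[0,-0.3,0],[0,0,0],68],[[0,-0.3,0],[0,0,0],68]]'; python3 -m inch '[[[0,-10,0],[0,0,0],68],[[0,-30,0],[0,0,0],68],[[0,-60,0],[0,0,0],68],[[0,-100,0],[0,0,0],68],[[0,-140,5],[0,0,0],75],[[0,-180,30],[0,0,0],75],[[0,-210,60],[0,0,0],75],[[0,-210,60],[0,0,0],75],[[0,-210,60],[0,0,0],75]]'
python3 - <<'E'
from h import *
from dots import dots
o=bot.get_obs();print(o['ee_pos'],o['wrist_force'])
a=dots(.015,(100,420,60,384))
print(green(a,.015,box=(.43,.63,-.37,-.17)))
im,_=rectify(a,.015,.42,.64,-.38,-.14); save('n.png',im,1.3)
E
```

```text
time: 27.25
ee_pos: [0.5249, -0.2647, 0.0066]
tcp_rot: [-90.0, 0.1, -175.0]
wrist_force: [0.0, 0.4, 0.3]
opening: 0.0678
time: 28.15
ee_pos: [0.5301, -0.325, 0.2175]
tcp_rot: [-89.9, 0.1, -175.0]
wrist_force: [-0.4, 0.6, 0.2]
opening: 0.0751
[ 0.53007929 -0.32504144  0.21753418] [-0.37129835  0.62702339  0.18508693]
[[233.5, 173.0], [272.0, 173.1], [235.4, 254.4], [270.3, 254.2]] [[0.5542, -0.3185], [0.5082, -0.3224], [0.5447, -0.2083], [0.4985, -0.2126]] centre [ 0.52643302 -0.26547492]
(array([ 0.5266668 , -0.26546508], dtype=float32), array([0.11964653, 0.05502614, 0.11964651, 0.05502614], dtype=float32), np.float32(-85.2143))
```

View pics/n.png

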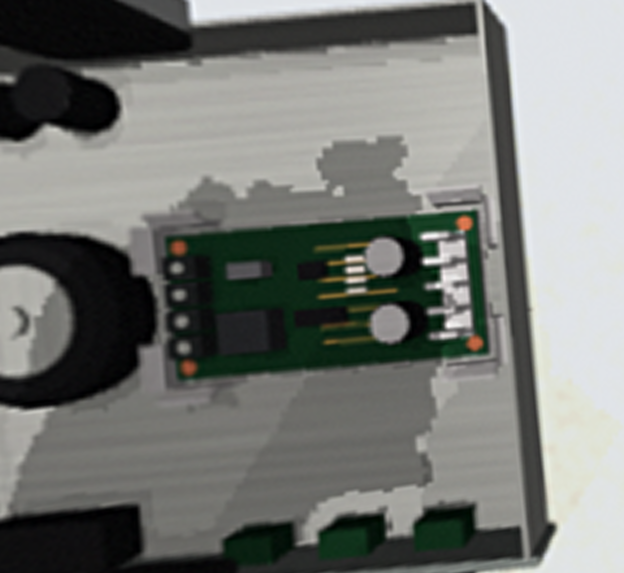

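The board lies inside all four brackets, screws at (178,247), (465,222), (475,344) and (189,368). The terminal block is at left (180,310), towards the transformer. It is within 0.4 mm and 0.2° of the measured cradle, and the gripper is clear. Handing in.

```bash
python3 -c "
from workcell import bot
print(bot.job_done())"
```

```text
the job is handed in; nothing more can be done
None
```

The board is back in the preamp and the job is handed in, at about 28 s of the 72 s allowed; the hand-in reports no verdict.

**Corner:** I slid the board along the plate round the choke until I felt contact on both fences, then let it go there, square to 0.1°. The camera put it at (68.0, 73.6) mm against a nominal home of (68, 75). I took the 1.4 mm in y as mostly fence measurement error, because contact was felt there.

**Cradle:** I then gripped it afresh at the finger gap, carried it over with a quarter turn and lowered it. It touched the pillars at the expected height. The last picture shows it inside all four brackets with the terminal block towards the transformer, about 0.4 mm and 0.2° from the cradle measured from its pillars. The gripper was open and 0.2 m clear, with the wrist force near zero.

**What went wrong or disagreed:**
- **First regrasp:** the fingers missed the edges and pressed the bare rim of the board's top with about 7.5 N. The 50 mm opening should have kept them just clear of the components, though I had no separate contact reading. The board had not moved, and I gripped lower.
- **Camera against arm:** their positions disagreed by up to 2 mm, so I centred the board on the camera, which had also measured the cradle.
- **Not checked:** I took no closing picture of the loose items on the bench. The choke and screwdriver looked in place at the lift, and I noticed no unexpected contact.

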